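# Drive the worn pin out of a medicine-fridge door hinge

### The arm

A 7-joint arm with a two-finger parallel gripper is mounted at the origin on the work surface. World frame = base frame: x ahead of the robot, y to its left, z up, the work surface at z = 0. Lengths are in m, angles in rad, forces in N, time in s.
With the tool pointing down it reaches from about 0.4 to 0.875 m from the base axis. Payload 19.3 kg.
Tool frame: the origin (TCP) lies midway between the tips of the shut fingers; the grasp point (between the pads) lies 19 mm behind it; z points along the fingers, y is the direction in which the jaws open and shut (so a half turn about z gives the same grasp; the last joint's range is limited). The gripper opens to 85 mm and grips with 20 to 120 N. Pads are 22 mm wide; open, the fingers measure 114 mm over their backs; the gripper's body (76 mm by 85 mm) begins 54 mm behind the grasp point. The pads swing forward as they close: fully open they stand 13 mm farther back than shut.
Start: joints at [1.262, 0.521, -0.036, 1.599, 0.021, 1.021, -0.113], TCP at [0.148, -0.607, 0.231] pointing down, gripper open.
Joint ranges: [-2.91, 2.91], [-0.3, 2.13], [-1.5, 1.42], [0.17, 2.43], [-1.26, 4.41], [0.16, 1.93], [-2.52, 2.52]. Speed limits (rad/s): [1.89, 1.89, 2.39, 2.39, 3.01, 3.01, 3.01].

### API

Orientations are given as [roll, pitch, yaw] about the fixed x, y, z axes, in that order (R = Rz(yaw) Ry(pitch) Rx(roll)).
In Python, from workcell import telemetry, cams, workorder gives the robot as it stands. The module is installed in compiled form; this text tells all that it offers.
- The arm moves only by the tool apply_moves, never from a script. Its argument "steps" is a list of rows, each a list of 4 numbers: the shift along the tool's x, y, z in cm, then the turn about the tool's z in rad. A call has exactly 10 rows; each row is the pose to reach, as a shift and turn from the pose commanded when the call began, along the tool's axes at that moment; what a row does not reach only later rows make up. A row lasts 1/12 s, in which the tool goes at most 41.7 mm and 7.16 degrees, less where a joint would pass 70% of its speed; a pose out of reach is approached as far as the arm can. A call with a gripper value outside its range is refused whole. "claw" is the closure, from 0 (fully open) to 1 (shut), set as the call begins (left out, the last holds). The fingers move at their own pace and stop on an object; "force" is the grip in N (left out, the last holds). Time passes only in rows, so rows that repeat a pose let the fingers close, or fill a call up. It gives the time, the measured TCP pose, the force and the opening at its end, in the units of the state.
- telemetry.observe(): the state, without advancing time (a new reading comes with each control period).
- cams.grab_frame(name): name is "scene" or "top" or "wrist"; returns a dict with "color" (480x640x3 uint8, red, green, blue), "mtx" (3x3 intrinsics, pixels), "eye" and "orientation" of the camera in the world; the wrist camera has in their place "T_tool_cam" (4x4, takes a point from camera to tool coordinates, whose origin is the TCP and whose axes are the flange's). Camera axes: x right, y down, z forward; pixel columns grow to the right and rows downward; lengths in m; the calibration is good to about 2 mm. A picture is of the moment at which its call begins: read the wrist's pose just before it. There is no depth.
- workorder.job_done(): hands the job in, once; it reports no verdict.
Trained networks look in the newest picture that a camera, given by its name, has taken for a name from the list of things; names that differ only in an ending like _2 or _b are one class to them, and where a whole thing is asked for, a point or a joint stands for the part that bears it (a point fixed in the world has none). Each returns a list of dicts, best first, with "score" (0 to 1); they miss things now and then, are a little off and sometimes report something else, mostly with a low value. They report only what shows in the picture. A call takes as long as a camera call.
- cams.find_in(camera, name): "box" ([left, top, width, height] in pixels, round what is visible of it).
- cams.pinpoint(camera, name): "uv" ([column, row] in pixels: a listed point, or the origin of a listed thing).
The state is a dict: "clock": time; "qpos": joint angles; "qd": joint speeds; "joint_efforts": joint torques, N m; "position": TCP position; "tool_rot": TCP orientation; "force": force on the tool from outside, world axes, zero at the start; "moment": the same for the moment, N m; "grip_width": finger opening in m.
Only numpy, scipy, OpenCV 4.12 (cv2) and the standard library are available. Lean on these libraries where they do the work, as an engineer would, in place of code of your own. Each camera call takes 0.05 s, during which the arm holds its last target. There are 200 camera calls.

### The job

The worn pin has to come out of the fridge door's hinge leaf that is clamped in the vise: take the drift that fits the bore closely (the middle-sized of the three), feel its nose into the top of the barrel, and push the pin down and out with it so that it drops into the tray underneath. Push steadily but not so hard that the leaf slips down in the vise's soft jaws. Then stand the drift back upright in its hole in the wooden block, and leave everything else where it is.

Things in the scene. Friction and masses are not known exactly. Their poses are not given: they have to be found in the camera images.
- jaw_end (a point): On the grey machine vise (jaws 88 mm long, tops 89 mm high): the top of the gap between the jaws at the end where the hinge barrel stands; z up, y along the jaws. The barrel's axis lies off this point along -y, by 36 mm give or take 12 mm, since the leaf was clamped by eye (x within 0.5 mm): see or feel where its bore is. The barrel's top face is 13 mm above this point.
- leaf (a joint): Slip of the hinge leaf down in the vise's soft jaws (m), 0 at the start; it slips if pressed down with more than about 45 N, and a little at each sharp knock. The leaf is a steel plate 6 mm thick, 60 mm high, its top level with the top of the barrel. The barrel is an upright steel tube on the leaf's end, 29 mm outside, 32 mm long, bore 16.6 mm, top face 102 mm and lower end 70 mm above the table.
- tray: Rubber-lined steel tray 100 mm (x) by 94 mm (y), rim 16 mm, floor 4 mm, under the barrel; origin under its centre. The worn pin (65 g, 48 mm long) sits in the barrel: shank 16 mm thick, 28 mm long, flat top 4 mm below the barrel's top face; a 13 mm journal hangs out below. It slides only under a steady 8 to 17 N, stays where left, is free when pushed down 28 mm, and drops 17 mm into the tray.
- drift_grip (a point): The drift to use, at its handle's centre: a stepped steel rod 112 mm long standing nose down in a hole of the block (which hole varies). Handle 18 mm thick, 69 mm long, this point 83 mm above the table; below it the nose, 14.6 mm thick, 43 mm long, flat end 77 mm below this point. The nose has about 1 mm of play all round in the bore. Held, it may sit a little off the fingers' line.
- drift_tip (a point): Centre of the flat nose end of that drift, on its axis, 77 mm below drift_grip; z points up along the drift towards the handle.
- block: Wooden block 70 mm (x) by 215 mm (y) by 46 mm high with three round holes 21 mm wide, 40 mm deep (floor 6 mm above the table) at y = -70, 0 and +70 mm; origin at the centre of its underside. A drift stands in each hole, handles up to 118 mm above the table. Along the block's x nothing stands beside the handles, so let the fingers close that way.
- drift_small_grip (a point): Centre of the handle of the small drift: same length, handle 14 mm and nose 11 mm thick. Not used.
- drift_large_grip (a point): Centre of the handle of the large drift: same length, handle 23 mm and nose 18 mm thick, too thick for the bore. Not used.
- spare_leaf: A spare hinge leaf lying flat, 60 by 90 mm, 29 mm high, beyond the tray; origin under its plate. Bystander.
- oil: Small white oil bottle with a cap, 34 mm wide, 85 mm high, beside the vise; origin at the centre of its underside. Bystander.
- driver: Screwdriver lying on the table, 190 mm long. Bystander.
- carton_a: White medicine carton 120 by 45 by 35 mm, beyond the block; origin under its centre. Bystander.
- carton_b: White medicine carton 95 by 40 by 28 mm, between block and vise, nearer the robot; origin under its centre. Bystander.
- logger: White temperature logger 85 by 55 by 20 mm with a black display; origin under its centre. Bystander.

How it is judged:
By the outcome, as a careful person would: the job done as asked, in the order asked, and still so for the second after the job is handed in, with the robot touching nothing.
It also fails if it takes over 72 s, if anything falls off the work surface, if the arm or the gripper's body presses on something with over 40 N, if the wrist force passes 120 N, or if a joint passes its speed limit or range.

## Working session

There is one attempt and no reset: what is moved stays moved. The work goes in short steps, Python scripts to look and compute and a tool call to move; the robot and the scene stay as the last step left them, time stands still between calls to the robot, and variables do not carry over. Pictures are saved under pics/ and viewed, about 8 in all and at most 12, crops included, and the job is handed in when it is done.

Besides the shell and the picture viewer there is one more tool, called by a JSON object that holds its "api" and its "payload". apply_moves: Moves the arm, as the interface text tells. Its arguments: {"type":"object","properties":{"steps":{"type":"array"},"claw":{"type":"number"},"force":{"type":"number"}},"required":["steps"]}

```bash
mkdir -p pics; cat > h.py <<'E'
import numpy as np, cv2
from workcell import telemetry, cams, workorder
from scipy.spatial.transform import Rotation as R
def rot(o):
    o=np.array(o,float)
    if o.shape==(3,3): return o
    return R.from_quat(o).as_matrix() if o.size==4 else R.from_euler('xyz',o).as_matrix()
def cam(name):
    s=telemetry.observe(); f=cams.grab_frame(name)
    if 'eye' in f: Rc,e=rot(f['orientation']),np.array(f['eye'])
    else:
        T=np.eye(4);T[:3,:3]=rot(s['tool_rot']);T[:3,3]=s['position'];T=T@np.array(f['T_tool_cam']);Rc,e=T[:3,:3],T[:3,3]
    return f,np.array(f['mtx']),Rc,e
def ray(c,uv):
    _,K,Rc,e=c; return e,Rc@np.linalg.solve(K,[uv[0],uv[1],1.])
def atz(c,uv,z):
    e,d=ray(c,uv); return e+d*(z-e[2])/d[2]
def proj(c,p):
    _,K,Rc,e=c; q=K@(Rc.T@(np.array(p)-e)); return q[:2]/q[2]
def save(c,n,crop=None,s=1):
    im=c[0]['color'][...,::-1]
    if crop: im=im[crop[1]:crop[3],crop[0]:crop[2]]
    cv2.imwrite('pics/'+n,cv2.resize(im,None,fx=s,fy=s,interpolation=cv2.INTER_CUBIC))
E
python3 - <<'E'
from h import *
s=telemetry.observe(); print(s)
Z=dict(jaw_end=.089,drift_grip=.083,drift_small_grip=.083,drift_large_grip=.083,tray=0,block=0,oil=0,spare_leaf=0,carton_a=0,carton_b=0,logger=0)
for n in ['top','scene']:
    c=cam(n); save(c,n+'0.png'); print(n,c[3],c[1][0,0],c[0].get('orientation'))
    for k,z in Z.items():
        for d in cams.pinpoint(n,k)[:2]: print(k,round(d['score'],2),np.round(d['uv'],1),np.round(atz(c,d['uv'],z),4))
E
```

```text
{'clock': 0.0, 'qpos': array([ 1.26181661,  0.52204548, -0.03631974,  1.5999648 ,  0.02122939,
        1.02109778, -0.1128126 ]), 'qd': array([-2.69641374e-04, -2.05954823e-05, -1.32618656e-03,  1.69667417e-04,
       -6.34251396e-04, -1.42926706e-03,  1.31004863e-03]), 'joint_efforts': array([-3.39963417e-04, -9.27105403e+01,  1.97998904e+00, -3.69926906e+01,
        1.78713439e-02,  8.21323920e-03,  2.33147807e-05]), 'position': array([ 0.14770132, -0.60696926,  0.23072169]), 'tool_rot': array([-3.14046811e+00,  1.08294353e-04,  2.38765151e-01]), 'force': array([ 1.10019329, -0.36495771, -0.0616672 ]), 'moment': array([0.05068224, 0.02237897, 0.02737247]), 'grip_width': 0.08519265703391762}
top [0.22308166 0.06379333 1.48925225] 549.3655808579082 [-2.91747079  0.00537717 -1.63919909]
jaw_end 0.57 [254.5 248.3] [0.5374 0.2161 0.089 ]
drift_grip 0.57 [450.5 237.4] [ 0.5322 -0.2985  0.083 ]
drift_small_grip 0.63 [423.1 242.4] [ 0.5238 -0.2253  0.083 ]
drift_large_grip 0.47 [396.9 243.1] [ 0.5267 -0.1566  0.083 ]
tray 0.7 [273.3 251.2] [0.5455 0.1741 0.    ]
block 0.84 [418.1 250.6] [ 
[... 680 characters left out ...]
0.2973  0.089 ]
drift_grip 0.88 [167.2 300.5] [ 0.5169 -0.2993  0.083 ]
drift_small_grip 0.54 [206.7 284.1] [ 0.5169 -0.2241  0.083 ]
drift_small_grip 0.3 [211.2 320.8] [ 0.6095 -0.2615  0.083 ]
drift_large_grip 0.79 [237.6 273.8] [ 0.5238 -0.1644  0.083 ]
tray 0.81 [373.5 251.4] [0.5365 0.1686 0.    ]
block 0.83 [209.2 323.3] [ 0.526  -0.2349  0.    ]
oil 0.78 [449.2 238.1] [0.6032 0.347  0.    ]
oil 0.63 [291.9 260.9] [0.4552 0.0007 0.    ]
spare_leaf 0.76 [404.3 286.8] [0.6692 0.1343 0.    ]
spare_leaf 0.49 [399.1 212.8] [0.448 0.335 0.   ]
carton_a 0.87 [293.2 260.5] [0.4557 0.0038 0.    ]
carton_b 0.87 [293.2 260.5] [0.4557 0.0038 0.    ]
logger 0.92 [376.9 181.4] [0.2844 0.4074 0.    ]
```

View images.

```bash
python3 - <<'E'
import cv2,numpy as np
a=cv2.imread('pics/top0.png')[190:300,180:480]; b=cv2.imread('pics/scene0.png')[180:370,130:480]
a=cv2.resize(a,(800,293),interpolation=cv2.INTER_CUBIC); b=cv2.resize(b,(560,304),interpolation=cv2.INTER_CUBIC)
o=np.zeros((600,800,3),np.uint8);o[:293]=a;o[296:600,:560]=b;cv2.imwrite('pics/both.png',o)
E
```

```text
(no output)
```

View pics/both.png

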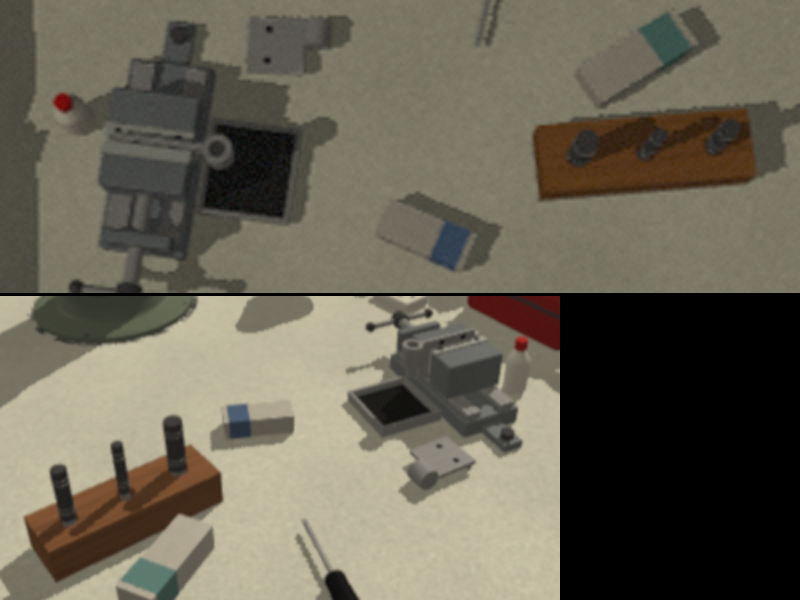

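The top view shows the barrel ring at about pixel (262, 246). In the block, the middle-sized drift is the right-hand one at about (450, 240), at y≈-0.30. I'll move there first.

{"api": "apply_moves", "payload": {"steps": [[3, -1.5, 0, -0.1], [6.5, -3.2, 0, -0.2], [10, -5, 0, -0.3], [13, -6.5, 0, -0.4], [16.5, -8.2, 0, -0.5], [20, -10, 0, -0.6], [23, -11.5, 0, -0.7], [26.5, -13.2, 0, -0.8], [30, -15, 0, -0.9], [33, -16.5, 0, -1.0]], "claw": 0}}

```text
clock: 2.03
position: [0.4313, -0.3668, 0.2316]
tool_rot: [3.141, -0.0, 1.245]
force: [0.8, -0.3, 0.6]
grip_width: 0.0854
```

```bash
cat > st.py <<'E'
import sys
from h import *
def goto(x,y,yaw=np.pi/2,z=None):
    s=telemetry.observe();p=s['position'];M=rot(s['tool_rot'])
    d=M.T@(np.array([x,y,p[2] if z is None else z])-p)
    print('t',round(s['clock'],2),'p',np.round(p,4),'rpy',np.round(s['tool_rot'],4),'F',np.round(s['force'],1),'g',round(s['grip_width'],4),'q7',round(s['qpos'][6],2),'-> cm',np.round(d*100,2),'turn',round(-(yaw-s['tool_rot'][2]),3))
if __name__=='__main__': goto(*map(float,sys.argv[1:3]),z=float(sys.argv[3]))
E
python3 st.py .525 -.27 .25
```

```text
t 2.03 p [ 0.4313 -0.3668  0.2316] rpy [ 3.1409e+00 -2.0000e-04  1.2446e+00] F [ 0.8 -0.3  0.6] g 0.0854 q7 0.11 -> cm [12.18  5.78 -1.84] turn -0.326
```

{"api": "apply_moves", "payload": {"steps": [[2.5, 1.2, -0.4, -0.065], [5, 2.4, -0.8, -0.13], [7.5, 3.6, -1.2, -0.2], [10, 4.8, -1.6, -0.26], [12.2, 5.8, -1.9, -0.326], [12.2, 5.8, -1.9, -0.326], [12.2, 5.8, -1.9, -0.326], [12.2, 5.8, -1.9, -0.326], [12.2, 5.8, -1.9, -0.326], [12.2, 5.8, -1.9, -0.326]]}}

```text
clock: 2.87
position: [0.5234, -0.2733, 0.2502]
tool_rot: [-3.141, 0.0, 1.563]
force: [-0.9, -0.2, -0.5]
grip_width: 0.0854
```

```bash
python3 - <<'E'
from h import *
from st import goto
c=cam('wrist'); save(c,'w1.png'); print(c[0]['T_tool_cam'],c[1][0,0])
for k,z in dict(drift_grip=.083,drift_small_grip=.083,drift_large_grip=.083).items():
    for d in cams.pinpoint('wrist',k)[:2]: print(k,round(d['score'],2),np.round(d['uv'],1),np.round(atz(c,d['uv'],z),4))
goto(.525,-.3,z=.064)
E
```

```text
[[ 1.14791311e-03 -9.51273828e-01 -3.08345238e-01  7.92368206e-02]
 [ 9.99999134e-01  1.29052472e-03 -2.58574687e-04 -8.63315890e-05]
 [ 6.43902483e-04 -3.08344674e-01  9.51274486e-01 -1.43911624e-01]
 [ 0.00000000e+00  0.00000000e+00  0.00000000e+00  1.00000000e+00]] 398.5328065252988
drift_grip 0.93 [319.7 240.4] [ 0.5239 -0.3004  0.083 ]
drift_grip 0.47 [317.6 151.7] [ 0.5227 -0.2283  0.083 ]
drift_small_grip 0.75 [313.6 154.9] [ 0.5196 -0.2307  0.083 ]
drift_large_grip 0.64 [314.6  57. ] [ 0.521  -0.1613  0.083 ]
t 3.07 p [ 0.5238 -0.2728  0.2503] rpy [-3.1415  0.      1.564 ] F [ 0.4  0.  -0.8] g 0.0855 q7 0.17 -> cm [-2.72  0.14 18.63] turn -0.007
```

View pics/w1.png

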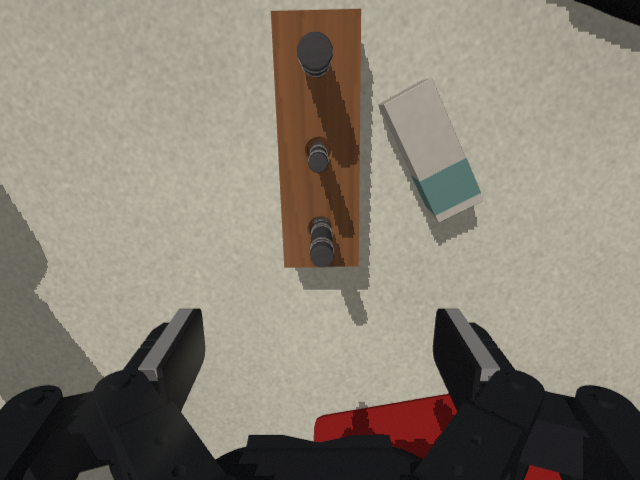

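The wrist view shows the block with the large, small and medium drifts from top to bottom. The medium one's top disc is at about (321, 257) and its hole at about (319, 226).

```bash
python3 - <<'E'
from h import *
s=telemetry.observe()
c=cam('wrist')
for uv,z in [((321,257),.118),((319,227),.046),((315,53),.118),((318,162),.118),((272,10),.046),((360,9),.046),((359,266),.046),((285,267),.046)]: print(uv,z,np.round(atz(c,uv,z),4))
E
```

```text
(321, 257) 0.118 [ 0.5252 -0.3009  0.118 ]
(319, 227) 0.046 [ 0.5238 -0.2995  0.046 ]
(315, 53) 0.118 [ 0.522  -0.1621  0.118 ]
(318, 162) 0.118 [ 0.5234 -0.2309  0.118 ]
(272, 10) 0.046 [ 0.4882 -0.1231  0.046 ]
(360, 9) 0.046 [ 0.5565 -0.1228  0.046 ]
(359, 266) 0.046 [ 0.5613 -0.3381  0.046 ]
(285, 267) 0.046 [ 0.4915 -0.3388  0.046 ]
```

{"api": "apply_moves", "payload": {"steps": [[-1.4, 0.1, 2, 0], [-2.8, 0.1, 5, 0], [-2.8, 0.1, 8, 0], [-2.8, 0.1, 11, 0], [-2.8, 0.1, 14, 0], [-2.8, 0.1, 16.5, 0], [-2.8, 0.1, 18, 0], [-2.8, 0.1, 18.6, 0], [-2.8, 0.1, 18.6, 0], [-2.8, 0.1, 18.6, 0]]}}

```text
clock: 3.95
position: [0.5252, -0.3006, 0.065]
tool_rot: [3.141, 0.0, 1.565]
force: [0.2, 0.4, 1.0]
grip_width: 0.0855
```

```bash
python3 st.py .525 -.3007 .064
```

```text
t 3.95 p [ 0.5252 -0.3006  0.065 ] rpy [3.1410e+00 2.0000e-04 1.5647e+00] F [0.2 0.4 1. ] g 0.0855 q7 0.11 -> cm [-0.01 -0.02  0.1 ] turn -0.006
```

{"api": "apply_moves", "payload": {"steps": [[0, 0, 0.1, 0], [0, 0, 0.1, 0], [0, 0, 0.1, 0], [0, 0, 0.1, 0], [0, 0, 0.1, 0], [0, 0, 0.1, 0], [0, 0, 0.1, 0], [0, 0, 0.1, 0], [0, 0, 0.1, 0], [0, 0, 0.1, 0]], "claw": 1, "force": 100}}

```text
clock: 4.78
position: [0.5252, -0.3006, 0.0638]
tool_rot: [3.141, 0.0, 1.565]
force: [-0.5, 0.9, 6.4]
grip_width: 0.016
```

{"api": "apply_moves", "payload": {"steps": [[0, 0, -0.5, 0], [0, 0, -1.5, 0], [0, 0, -3, 0], [0, 0, -5, 0], [0, 0, -7.5, 0], [0, 0, -10, 0], [0, 0, -12, 0], [0, 0, -13, 0], [0, 0, -13.5, 0], [0, 0, -13.5, 0]]}}

```text
clock: 5.62
position: [0.525, -0.3006, 0.199]
tool_rot: [3.141, 0.001, 1.565]
force: [-0.3, -0.1, -2.4]
grip_width: 0.0161
```

```bash
python3 st.py .54 .10 .22
```

```text
t 5.62 p [ 0.525  -0.3006  0.199 ] rpy [3.1408e+00 6.0000e-04 1.5646e+00] F [-0.3 -0.1 -2.4] g 0.0161 q7 0.19 -> cm [40.07  1.26 -2.12] turn -0.006
```

{"api": "apply_moves", "payload": {"steps": [[2, 0.1, 0, 0], [6, 0.3, 0, 0], [10, 0.5, 0, 0], [14, 0.6, 0, 0], [18, 0.8, 0, 0], [22, 1, 0, 0], [26, 1.2, 0, 0], [30, 1.3, 0, 0], [34, 1.3, 0, 0], [38, 1.3, 0, 0]]}}

```text
clock: 6.45
position: [0.5392, 0.0812, 0.197]
tool_rot: [-3.14, 0.0, 1.565]
force: [1.5, -0.8, -1.2]
grip_width: 0.0155
```

{"api": "apply_moves", "payload": {"steps": [[2, 0, 0, 0], [4, 0, 0, 0], [4, 0, 0, 0], [4, 0, 0, 0], [4, 0, 0, 0], [4, 0, 0, 0], [4, 0, 0, 0], [4, 0, 0, 0], [4, 0, 0, 0], [4, 0, 0, 0]]}}

```text
clock: 7.28
position: [0.5404, 0.1191, 0.1983]
tool_rot: [3.142, 0.0, 1.564]
force: [0.2, 1.0, -2.1]
grip_width: 0.0154
```

```bash
python3 - <<'E'
from h import *
from st import goto
c=cam('wrist'); save(c,'w2.png')
for k,z in dict(jaw_end=.089,drift_tip=.141).items():
    for d in cams.pinpoint('wrist',k)[:2]: print(k,round(d['score'],2),np.round(d['uv'],1),np.round(atz(c,d['uv'],z),4))
goto(.54,.18,z=.2)
E
```

```text
jaw_end 0.87 [329.6  65.2] [0.5473 0.2206 0.089 ]
drift_tip 0.71 [315.2 338.4] [0.5381 0.0696 0.141 ]
drift_tip 0.63 [319.1 257.9] [0.5406 0.1197 0.141 ]
t 7.43 p [0.5404 0.1193 0.1983] rpy [3.1415 0.     1.5646] F [ 0.9  0.1 -2.1] g 0.016 q7 -0.6 -> cm [ 6.07 -0.08 -0.17] turn -0.006
```

View pics/w2.png

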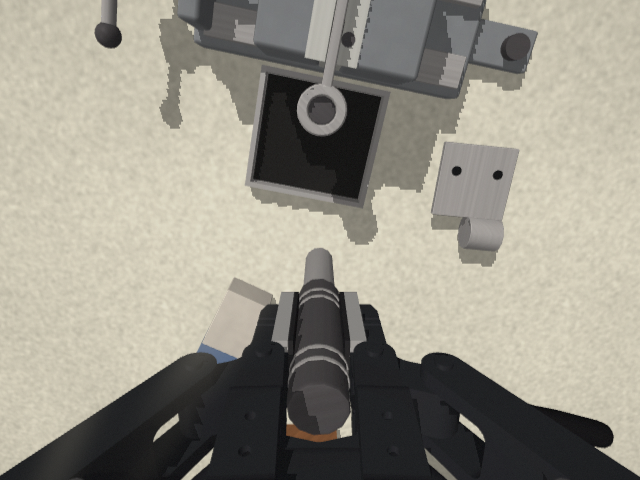

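The wrist view shows the barrel ring centred near (321, 109) with the pin inside. The nose tip is near (319, 257), and the vise is turned about 10°. I'll refine the positions from enlarged crops.

```bash
python3 - <<'E'
from h import *
c=cam('wrist'); im=c[0]['color'][...,::-1]
a=cv2.resize(im[75:145,285:360],None,fx=8,fy=8,interpolation=cv2.INTER_CUBIC)
b=cv2.resize(im[240:300,295:345],None,fx=4,fy=4,interpolation=cv2.INTER_CUBIC)
o=np.zeros((560,800,3),np.uint8);o[:,:600]=a;o[:240,600:]=b
cv2.imwrite('pics/z2.png',o)
# top ring predicted at a guess
g=atz(c,(321.5,109),.102);print(g)
for r in (.0145,.0083):
    q=np.array([proj(c,g+[r*np.cos(t),r*np.sin(t),0]) for t in np.linspace(0,6.28,60)]);print(r,q.min(0),q.max(0))
t=np.array([.5404,.1193,.1983-.058])
q=np.array([proj(c,t+[.0073*np.cos(a),.0073*np.sin(a),0]) for a in np.linspace(0,6.28,60)]);print('tip pred',proj(c,t),q.min(0),q.max(0))
E
```

```text
[0.54233603 0.19639901 0.102     ]
0.0145 [296.29822411  82.06091667] [346.71564951 134.9134724 ]
0.0083 [307.07992341  93.70969828] [335.93295639 123.95555559]
tip pred [318.77974396 258.40938969] [305.35488116 245.75489664] [332.21547169 270.80578785]
```

View pics/z2.png

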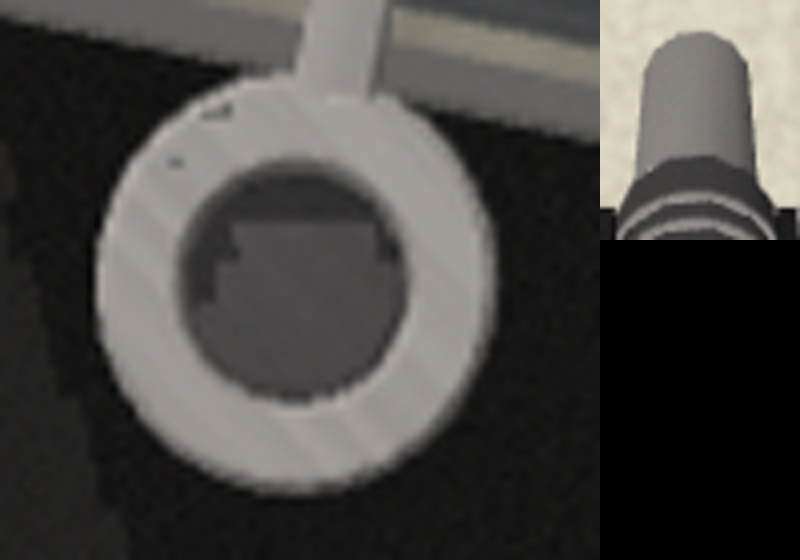

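Bore centre is at about (0.5423, 0.1958). The tip sits about (-0.2, -0.7) mm off the TCP. I'll move above the bore to just over the face and check.

{"api": "apply_moves", "payload": {"steps": [[2, 0.05, 0, 0], [4, 0.1, 0, 0], [6, 0.15, 0, 0], [7.2, 0.16, 0, 0], [7.72, 0.16, 0, 0], [7.72, 0.16, 0.8, 0], [7.72, 0.16, 1.8, 0], [7.72, 0.16, 2.8, 0], [7.72, 0.16, 3.4, 0], [7.72, 0.16, 3.4, 0]]}}

```text
clock: 8.32
position: [0.5418, 0.1954, 0.1624]
tool_rot: [-3.139, 0.001, 1.564]
force: [0.1, 0.1, -1.5]
grip_width: 0.016
```

```bash
python3 - <<'E'
from h import *
from st import goto
goto(.5425,.1965,z=.160)
c=cam('wrist'); im=c[0]['color'][...,::-1]
cv2.imwrite('pics/w3.png',cv2.resize(im[190:330,240:400],None,fx=5,fy=4*1.0,interpolation=cv2.INTER_CUBIC) if 0 else cv2.resize(im[200:320,250:390],None,fx=5,fy=5,interpolation=cv2.INTER_CUBIC))
p=telemetry.observe()['position']
g=np.array([.5423,.1958,.102])
for r,o in ((.0145,g),(.0083,g),(.0073,p-[0.0002,.0007,.058])):
    q=np.array([proj(c,o+[r*np.cos(t),r*np.sin(t),0]) for t in np.linspace(0,6.28,60)]);print(r,(q.min(0)+.5-[250,200])*5,(q.max(0)+.5-[250,200])*5)
E
```

```text
t 8.32 p [0.5418 0.1954 0.1624] rpy [-3.1391e+00  1.2000e-03  1.5639e+00] F [ 0.1  0.1 -1.5] g 0.016 q7 -0.75 -> cm [0.11 0.07 0.24] turn -0.007
0.0145 [220.48270917 156.72998468] [484.81140232 403.62917651]
0.0083 [276.99901663 211.23396887] [428.26800809 352.52303817]
0.0073 [281.7180641  236.00175671] [416.58227629 361.61741289]
```

View pics/w3.png

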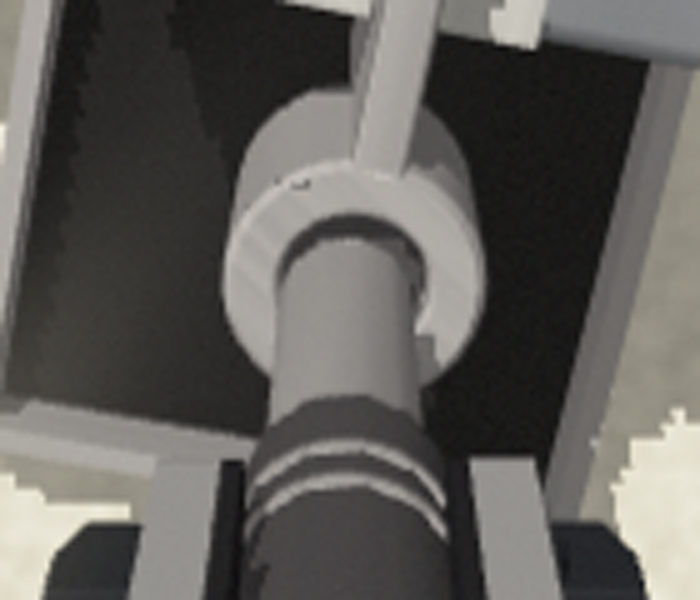

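The view shows the nose just above the bore. Nose columns are 277-415 and bore columns 277-427 in the crop, so it is about 0.5 mm short in x and 1 mm in y. I'll let the arm settle before correcting.

{"api": "apply_moves", "payload": {"steps": [[0, 0, 0, 0], [0, 0, 0, 0], [0, 0, 0, 0], [0, 0, 0, 0], [0, 0, 0, 0], [0, 0, 0, 0], [0, 0, 0, 0], [0, 0, 0, 0], [0, 0, 0, 0], [0, 0, 0, 0]]}}

```text
clock: 9.2
position: [0.5425, 0.1966, 0.1643]
tool_rot: [-3.142, -0.0, 1.565]
force: [0.7, 0.6, -1.3]
grip_width: 0.0157
```

```bash
python3 st.py .5425 .1965 .16;python3 st.py .5425 .1965 .16
```

```text
t 9.2 p [0.5425 0.1966 0.1643] rpy [-3.1416 -0.      1.5648] F [ 0.7  0.6 -1.3] g 0.0157 q7 -0.75 -> cm [-0.01  0.    0.43] turn -0.006
t 9.2 p [0.5425 0.1966 0.1643] rpy [-3.1416 -0.      1.5648] F [ 0.7  0.6 -1.3] g 0.0157 q7 -0.75 -> cm [-0.01  0.    0.43] turn -0.006
```

{"api": "apply_moves", "payload": {"steps": [[0, 0, 0.1, 0], [0, 0, 0.2, 0], [0, 0, 0.3, 0], [0, 0, 0.35, 0], [0, 0, 0.4, 0], [0, 0, 0.45, 0], [0, 0, 0.5, 0], [0, 0, 0.55, 0], [0, 0, 0.6, 0], [0, 0, 0.6, 0]]}}

```text
clock: 10.03
position: [0.5424, 0.1966, 0.1582]
tool_rot: [-3.142, 0.0, 1.565]
force: [-0.0, 0.4, -1.0]
grip_width: 0.0157
```

{"api": "apply_moves", "payload": {"steps": [[0, 0, 0.03, 0], [0, 0, 0.06, 0], [0, 0, 0.09, 0], [0, 0, 0.12, 0], [0, 0, 0.15, 0], [0, 0, 0.18, 0], [0, 0, 0.21, 0], [0, 0, 0.24, 0], [0, 0, 0.27, 0], [0, 0, 0.3, 0]]}}

```text
clock: 10.87
position: [0.5426, 0.1967, 0.1557]
tool_rot: [3.141, -0.0, 1.565]
force: [-2.5, -0.3, 9.6]
grip_width: 0.0157
```

{"api": "apply_moves", "payload": {"steps": [[0, 0, 0.04, 0], [0, 0, 0.08, 0], [0, 0, 0.12, 0], [0, 0, 0.16, 0], [0, 0, 0.2, 0], [0, 0, 0.24, 0], [0, 0, 0.28, 0], [0, 0, 0.32, 0], [0, 0, 0.36, 0], [0, 0, 0.4, 0]]}}

```text
clock: 11.7
position: [0.5427, 0.1968, 0.152]
tool_rot: [3.141, -0.0, 1.565]
force: [-2.5, 0.3, 11.2]
grip_width: 0.0161
```

{"api": "apply_moves", "payload": {"steps": [[0, 0, 0.06, 0], [0, 0, 0.12, 0], [0, 0, 0.18, 0], [0, 0, 0.24, 0], [0, 0, 0.3, 0], [0, 0, 0.36, 0], [0, 0, 0.42, 0], [0, 0, 0.48, 0], [0, 0, 0.54, 0], [0, 0, 0.6, 0]]}}

```text
clock: 12.53
position: [0.5427, 0.1968, 0.1459]
tool_rot: [3.141, -0.0, 1.565]
force: [-3.1, -1.9, 10.8]
grip_width: 0.0156
```

{"api": "apply_moves", "payload": {"steps": [[0, 0, 0.06, 0], [0, 0, 0.12, 0], [0, 0, 0.18, 0], [0, 0, 0.24, 0], [0, 0, 0.3, 0], [0, 0, 0.36, 0], [0, 0, 0.42, 0], [0, 0, 0.48, 0], [0, 0, 0.54, 0], [0, 0, 0.6, 0]]}}

```text
clock: 13.37
position: [0.5426, 0.1967, 0.1399]
tool_rot: [3.141, -0.0, 1.565]
force: [-2.6, -2.3, 10.0]
grip_width: 0.0158
```

{"api": "apply_moves", "payload": {"steps": [[0, 0, 0.06, 0], [0, 0, 0.12, 0], [0, 0, 0.18, 0], [0, 0, 0.24, 0], [0, 0, 0.3, 0], [0, 0, 0.36, 0], [0, 0, 0.42, 0], [0, 0, 0.48, 0], [0, 0, 0.54, 0], [0, 0, 0.6, 0]]}}

```text
clock: 14.2
position: [0.5426, 0.1965, 0.1338]
tool_rot: [3.141, 0.0, 1.565]
force: [-2.8, -2.1, 8.0]
grip_width: 0.0158
```

{"api": "apply_moves", "payload": {"steps": [[0, 0, 0.06, 0], [0, 0, 0.12, 0], [0, 0, 0.18, 0], [0, 0, 0.24, 0], [0, 0, 0.3, 0], [0, 0, 0.36, 0], [0, 0, 0.42, 0], [0, 0, 0.48, 0], [0, 0, 0.54, 0], [0, 0, 0.6, 0]]}}

```text
clock: 15.03
position: [0.5424, 0.1965, 0.1271]
tool_rot: [-3.141, 0.0, 1.565]
force: [-0.3, -1.4, -0.8]
grip_width: 0.0159
```

{"api": "apply_moves", "payload": {"steps": [[0, 0, 0.05, 0], [0, 0, 0.1, 0], [0, 0, 0.15, 0], [0, 0, 0.2, 0], [0, 0, 0.25, 0], [0, 0, 0.25, 0], [0, 0, 0.1, 0], [0, 0, -0.2, 0], [0, 0, -0.6, 0], [0, 0, -1, 0]]}}

```text
clock: 15.87
position: [0.5424, 0.1966, 0.1377]
tool_rot: [-3.141, 0.0, 1.565]
force: [-0.0, -1.7, -3.8]
grip_width: 0.0161
```

{"api": "apply_moves", "payload": {"steps": [[0, 0, -0.5, 0], [0, 0, -1, 0], [0, 0, -1.5, 0], [0, 0, -2, 0], [0, 0, -2.6, 0], [0, 0, -3.4, 0], [0, 0, -4.4, 0], [0, 0, -5.4, 0], [0, 0, -6, 0], [0, 0, -6, 0]]}}

```text
clock: 16.7
position: [0.5431, 0.197, 0.1991]
tool_rot: [3.139, -0.001, 1.565]
force: [-0.5, 0.5, -1.5]
grip_width: 0.016
```

{"api": "apply_moves", "payload": {"steps": [[-1, 0, 0, 0], [-3, 0, 0, 0], [-5, 0, 0, 0], [-7, 0, 0, 0], [-7.7, 0, 0, 0], [-7.7, 0, 0, 0], [-7.7, 0, 0, 0], [-7.7, 0, 0, 0], [-7.7, 0, 0, 0], [-7.7, 0, 0, 0]]}}

```text
clock: 17.53
position: [0.5419, 0.1205, 0.1972]
tool_rot: [-3.141, -0.0, 1.566]
force: [-0.1, 0.2, -2.0]
grip_width: 0.016
```

```bash
python3 - <<'E'
from h import *
from st import goto
goto(.525,-.30,z=.2)
c=cam('wrist'); im=c[0]['color'][...,::-1]
o=np.zeros((600,800,3),np.uint8);a=cv2.resize(im[50:250,220:400],None,fx=3,fy=3,interpolation=cv2.INTER_CUBIC)
o[:600,:540]=a;b=cv2.resize(im[230:350,265:373],None,fx=2.4,fy=2.4,interpolation=cv2.INTER_CUBIC);o[:b.shape[0],540:540+b.shape[1]]=b[:,:260];cv2.imwrite('pics/w4.png',o)
p=telemetry.observe()['position']
q=np.array([proj(c,p-[.0002,.0007,.058]+[.0073*np.cos(a),.0073*np.sin(a),0]) for a in np.linspace(0,6.28,60)]);print('tip pred',((q.min(0)+.5-[265,230])*2.4+[540,0]),((q.max(0)+.5-[265,230])*2.4+[540,0]))
E
```

```text
t 17.53 p [0.5419 0.1205 0.1972] rpy [-3.1415e+00 -3.0000e-04  1.5661e+00] F [-0.1  0.2 -2. ] g 0.016 q7 -0.6 -> cm [-42.06  -1.49  -0.29] turn -0.005
tip pred [637.26797345  42.70456273] [701.664325   102.69652532]
```

View pics/w4.png

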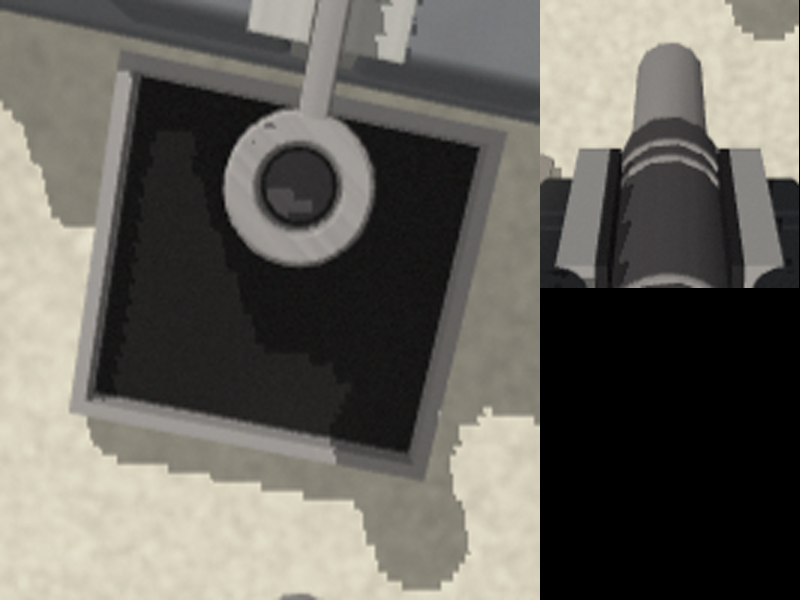

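The bore is now dark with a gap around what lies below it, and the drift hasn't shifted in the fingers. I'll check the side view for the pin in the tray.

```bash
python3 - <<'E'
from h import *
c=cam('scene'); a=cv2.resize(c[0]['color'][190:270,340:440,::-1],None,fx=4,fy=4,interpolation=cv2.INTER_CUBIC)
b=cv2.resize(cv2.imread('pics/scene0.png')[190:270,340:440],None,fx=4,fy=4,interpolation=cv2.INTER_CUBIC)
cv2.imwrite('pics/s5.png',np.hstack([b,a]))
for z in (.102,.07,.052,.005): print(z,(proj(c,[.5423,.1958,z])-[340,190])*4+[400,0])
E
```

```text
0.102 [588.89648471  79.36699045]
0.07 [584.87075413 129.46930663]
0.052 [582.66145556 156.96517929]
0.005 [577.0713649  226.53677223]
```

View pics/s5.png

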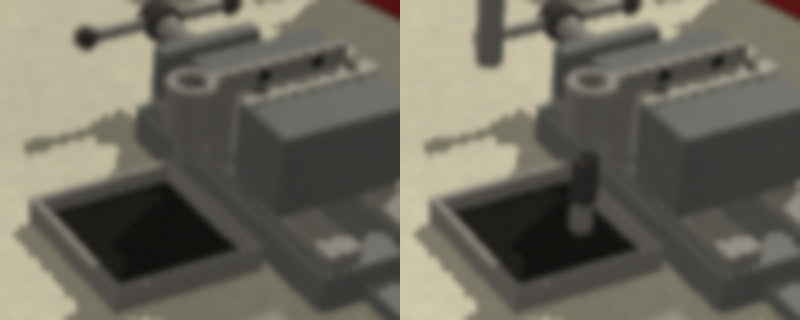

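The pin stands upright in the tray and the barrel and leaf look unchanged. I'll take the drift back.

{"api": "apply_moves", "payload": {"steps": [[-2, 0, -0.5, 0], [-6, -0.1, -1, 0], [-10, -0.2, -1, 0], [-14, -0.4, -1, 0], [-18, -0.6, -1, 0], [-22, -0.8, -1, 0], [-26, -1.0, -1, 0], [-30, -1.2, -1, 0], [-34, -1.4, -1, 0], [-37, -1.47, -1, 0]]}}

```text
clock: 18.47
position: [0.5242, -0.2538, 0.2072]
tool_rot: [-3.141, 0.001, 1.563]
force: [0.4, -0.2, -1.3]
grip_width: 0.0157
```

{"api": "apply_moves", "payload": {"steps": [[-2, 0, 0, 0], [-4, 0, 0, 0], [-5, 0, 0, 0], [-5.1, 0, 0, 0], [-5.1, 0, 0, 0], [-5.1, 0, 0, 0], [-5.1, 0, 0, 0], [-5.1, 0, 0, 0], [-5.1, 0, 0, 0], [-5.1, 0, 0, 0]]}}

```text
clock: 19.3
position: [0.5249, -0.3009, 0.2074]
tool_rot: [3.142, -0.0, 1.565]
force: [-0.1, -1.1, -0.7]
grip_width: 0.0158
```

```bash
python3 st.py .5252 -.3006 .0645
```

```text
t 19.3 p [ 0.5249 -0.3009  0.2074] rpy [ 3.1415 -0.      1.5654] F [-0.1 -1.1 -0.7] g 0.0158 q7 0.19 -> cm [ 0.02  0.03 14.29] turn -0.005
```

{"api": "apply_moves", "payload": {"steps": [[0, 0.03, 1.5, 0], [0, 0.03, 3.5, 0], [0, 0.03, 5.5, 0], [0, 0.03, 7.5, 0], [0, 0.03, 8.8, 0], [0, 0.03, 9.4, 0], [0, 0.03, 9.8, 0], [0, 0.03, 10.2, 0], [0, 0.03, 10.6, 0], [0, 0.03, 11, 0]]}}

```text
clock: 20.13
position: [0.5254, -0.3015, 0.0977]
tool_rot: [3.141, 0.001, 1.565]
force: [0.8, 0.0, -2.1]
grip_width: 0.016
```

{"api": "apply_moves", "payload": {"steps": [[0, 0, 0.4, 0], [0, 0, 0.8, 0], [0, 0, 1.2, 0], [0, 0, 1.6, 0], [0, 0, 2.0, 0], [0, 0, 2.4, 0], [0, 0, 2.8, 0], [0, 0, 3.05, 0], [0, 0, 3.25, 0], [0, 0, 3.3, 0]]}}

```text
clock: 20.97
position: [0.525, -0.3012, 0.0639]
tool_rot: [-3.141, -0.0, 1.565]
force: [0.6, -0.5, -1.3]
grip_width: 0.0159
```

{"api": "apply_moves", "payload": {"steps": [[0, 0, 0.02, 0], [0, 0, 0.04, 0], [0, 0, 0.06, 0], [0, 0, 0.08, 0], [0, 0, 0.08, 0], [0, 0, 0.08, 0], [0, 0, 0.08, 0], [0, 0, 0.08, 0], [0, 0, 0.08, 0], [0, 0, 0.08, 0]]}}

```text
clock: 21.8
position: [0.5252, -0.3014, 0.0638]
tool_rot: [3.141, 0.0, 1.565]
force: [-1.6, -0.3, 6.7]
grip_width: 0.0158
```

{"api": "apply_moves", "payload": {"steps": [[0, 0, 0, 0], [0, 0, 0, 0], [0, 0, 0, 0], [0, 0, 0, 0], [0, 0, 0, 0], [0, 0, 0, 0], [0, 0, 0, 0], [0, 0, 0, 0], [0, 0, 0, 0], [0, 0, 0, 0]], "claw": 0}}

```text
clock: 22.63
position: [0.5251, -0.3013, 0.0635]
tool_rot: [3.142, -0.0, 1.565]
force: [0.1, 0.3, -0.1]
grip_width: 0.0854
```

{"api": "apply_moves", "payload": {"steps": [[0, 0, -1, 0], [0, 0, -3, 0], [0, 0, -5, 0], [0, 0, -8, 0], [0, 0, -11, 0], [0, 0, -14, 0], [0.5, 0, -16, 0], [2, 0, -18, 0], [3, 0, -19, 0], [3, 0, -19, 0]]}}

```text
clock: 23.47
position: [0.5264, -0.2692, 0.2562]
tool_rot: [3.138, 0.001, 1.567]
force: [0.4, 0.4, -0.1]
grip_width: 0.0851
```

```bash
python3 - <<'E'
from h import *
from st import goto
goto(.525,-.3,z=.2)
w=cam('wrist')[0]['color'][:290,230:490,::-1]; s=cam('scene')[0]['color'][180:370,130:480,::-1]
o=np.zeros((580,800,3),np.uint8)
o[:290,:260]=w; o[290:,:534]=cv2.resize(s,(534,290)); o[:290,270:800]=cv2.resize(cam('top')[0]['color'][190:300,180:480,::-1],(530,290))
cv2.imwrite('pics/f.png',o)
E
```

```text
t 23.47 p [ 0.5264 -0.2692  0.2562] rpy [3.1383e+00 9.0000e-04 1.5672e+00] F [ 0.4  0.4 -0.1] g 0.0851 q7 0.17 -> cm [-3.07 -0.14  5.63] turn -0.004
```

View pics/f.png

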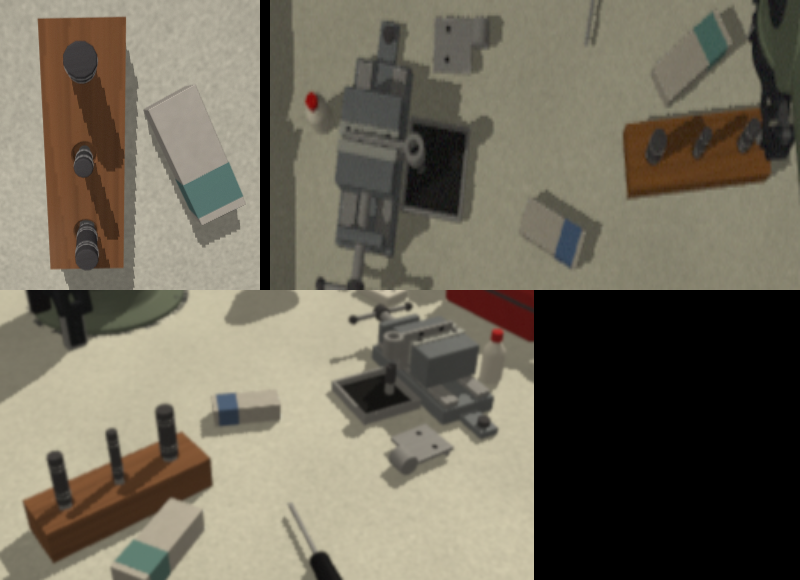

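The final views show all three drifts upright in their holes, with the medium one at wrist-crop (87, 255). The pin is in the tray, everything else is in place, and the gripper is clear. Handing in.

```bash
python3 -c "
from h import *
print(workorder.job_done())"
```

```text
the job is handed in; nothing more can be done
None
```

The worn pin is out and standing in the tray, and the middle-sized drift is back upright in its hole. I handed the job in at about 24 s of the 72 s allowed.

- **Push-out:** The nose went into the bore without touching the rim. The pin slid at 8–11 N in the readings, well below the roughly 45 N at which the leaf slips. The force then fell to zero as the pin came free.
- **Last checks:** The final scene, top and wrist pictures show the pin in the tray, three upright drifts, and the other things where they were. The gripper is open and clear, with no force on the tool.
- **Not measured:** I judged the leaf's slip only from the low force readings and the unchanged look of the barrel. The force was read at the end of each move, so a brief peak in between would not show.
- **Small disagreement:** The gripper read 16 mm on the 18 mm handle throughout. The drift did not shift in the fingers.

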